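# Set the sealer's spring tension unit and nip its lock nut

## Robot

A 6-joint arm with a two-finger parallel gripper is mounted at the origin on a cart in front of the work surface, level with it; the furniture and walls round the work are solid. World frame = base frame: x ahead of the robot, y to its left, z up, the work surface at z = 0. Lengths are in mm, angles in rad, forces in N, time in s.
With the tool pointing down it reaches from about 350 to 975 mm from the base axis. Payload 7.1 kg.
Tool frame: the origin (TCP) lies at the very end of the fingers, on their centre line; the grasp point (between the pads) lies 19 mm behind it; x points along the fingers, y is the direction in which the jaws open and shut, and the axes are right-handed (so a half turn about x gives the same grasp; the last joint's range is limited). The gripper opens to 88 mm and grips with 3 to 60 N. Pads are 20 mm wide; open, the fingers measure 115 mm over their backs; the gripper's body (75 mm by 178 mm) begins 61 mm behind the grasp point.
Start: joints at [-1.369, 0.423, 1.63, -0, 1.089, -0.019], TCP at [136.901, -609.806, 222.675] pointing down, gripper open.
Joint ranges: [-3, 3], [-0.9, 2.11], [0.09, 2.58], [-1.31, 4.45], [0.11, 2.69], [-2.54, 2.54]. Speed limits (rad/s): [2.39, 2.39, 3.01, 3.14, 3.14, 3.14].

## Interface

Orientations are given as a rotation vector (axis times angle).
In Python, from workcell import ctrl gives the robot as it stands. The module is installed in compiled form; this text tells all that it offers.
- The arm moves only by the tool carry_out, never from a script. Its argument "commands" is a list of rows, each a list of 6 numbers: the shift along the tool's x, y, z in m, then the turn, a rotation vector about the tool's x, y, z in degrees. In form: [[tx, ty, tz, rx, ry, rz], ...]. A call has 1 to 8 rows; each row shifts and turns the pose as measured when the row begins, along the tool's axes as they then stand; what a row does not reach is not made up. A row lasts 1/8 s, in which the tool goes at most 62.5 mm and 10.7 degrees, less where a joint would pass 70% of its speed; a pose out of reach is approached as far as the arm can. A call with a gripper value outside its range is refused whole. "grip" is the closure, from 0 (fully open) to 1 (shut), set as the call begins (left out, the last holds). The fingers move at their own pace and stop on an object; the grip force is fixed at half the most. Time passes only in rows, so rows that do not move let the fingers close. It gives the time, the measured TCP pose, the force and the opening at its end, in the units of the state.
- ctrl.get_obs(): the state, without advancing time (a new reading comes with each control period).
- ctrl.get_image(name): name is "scene" or "top" or "wrist"; returns a dict with "pixels" (400x640x3 uint8, blue, green, red), "intrinsics" (3x3 intrinsics, pixels), "dist_coeffs" ([k1, k2, p1, p2, k3] as OpenCV has them; the pictures are not rectified), "rvec" (rotation vector, rad) and "tvec" (3), from world to camera coordinates, as OpenCV has them. Camera axes: x right, y down, z forward; pixel columns grow to the right and rows downward; lengths in mm; the calibration is good to about 2 mm. A picture is of the moment at which its call begins. There is no depth.
- ctrl.close_job(): hands the job in, once; it reports no verdict.
The state is a dict: "t": time; "qpos": joint angles; "qvel": joint speeds; "joint_torque": joint torques, N m; "ee_pos": TCP position; "orientation": TCP orientation; "ft_force": force on the tool from outside, world axes, zero at the start; "moment": the same for the moment, N m; "width": finger opening in mm.
Only numpy, scipy, OpenCV 4.12 (cv2) and the standard library are available. Lean on these libraries where they do the work, as an engineer would, in place of code of your own. Each camera call takes 0.05 s, during which the arm holds its last target. There are 200 camera calls.

## Task

Pull the spring tension slide out by its black knob until the yellow pointer stands at the red index, and let go of it. Then find the socket in the blue tray that fits the lock nut in the slide's slot - the smallest one that goes fully down over it - standing any socket that does not fit back upright on a pin of the tray, and with it turn the lock nut clockwise about an eighth of a turn without shifting the setting. Finish while still gripping that socket, fully seated on the nut; leave the other nut, the red index and the things lying around alone.

Things in the scene. Friction and masses are not known exactly. Their poses are not given: they have to be found in the camera images.
- tension_unit: aluminium spring tension unit, fixed, base 262 x 92 x 12 mm. Origin at bench level on its centre line; x runs along the slide from the knob end to the spring barrel, y to the left rail with the scale, z up. Rails (tops 24 mm high) guide a slotted steel slide; a spring draws it back to +x, but it drags (lock nut finger-tight) and stays where it is let go.
- tension_slide (a joint): how far the slide is pulled out, m, 0 to 0.056, growing towards the unit's -x. Spring 70 N/m, drag about 5.5 N: pulling takes 6 to 10 N.
- slide_handle (a point): grip point on the upright black knob of the slide: 18 mm in diameter, from 24 to 66 mm above the bench; this point is on its axis 52 mm above the bench. Axes as the unit's. The knob stands 80 to 136 mm in front (-x of the unit) of the lock stud.
- pointer_tip (a point): tip of the yellow pointer that moves with the slide over the white scale on the left rail, 26 mm above the bench
- index_line (a point): the line of the red settable index clip on the left rail, in the pointer's path. The pointer is at the index when the two points have the same x in the unit's frame (they have the same y and z).
- lock_stud (a point): centre of the lock stud in the slide's slot, at the top of the 40 mm washer on which the lock nut sits, 23.5 mm above the bench; fixed in the unit. Axes as the unit's.
- nut_a_top (a point): top of a hex nut, on its axis, 34.5 mm above the bench (nut 11 mm high, stud end 3 mm proud); two flats face its own +x and -x. Of nut_a and nut_b one is the lock nut, at lock_stud, the other holds the barrel clamp at the rear right of the unit: look which. One is 16 mm over flats, the other 20 mm.
- nut_b_top (a point): the same for the other hex nut
- nut_a (a joint): angle of nut_a, rad, 0 at the start, growing clockwise seen from above, to 1.4; turns stiffly (0.15 N m)
- nut_b (a joint): the same for nut_b
- socket_tray: blue socket tray fixed on the bench, 60 x 184 mm, top 12 mm above the bench, with three white pins in a row along its y axis, 58 mm apart. Origin under its centre.
- pin_0 (a point): foot of a pin (10 mm in diameter, 14 mm high) on the tray's top; a socket stands mouth down over it
- pin_1 (a point): the same for the middle pin
- pin_2 (a point): the same for the third pin
- socket_blue: steel socket with a blue ring, for 16 mm nuts: hex bore 17.2 mm over flats, 20 mm deep, outside 26 mm in diameter, 28 mm high; above it a dark square drive adapter 16 x 16 mm, 28 to 56 mm above the mouth, to grip across its flats. Origin: centre of the mouth (lower end), z up; flats of bore and square face its own +x and -x. About 120 g. Any socket may stand on any pin.
- socket_green: the same with a green ring, for 20 mm nuts: bore 21.2 mm, outside 31 mm
- socket_yellow: the same with a yellow ring, for 24 mm nuts: bore 25.2 mm, outside 36 mm
- calliper: digital calliper lying on the bench, 69 x 241 x 14 mm; bystander, leave it
- notebook: blue notebook, 210 x 152 x 14 mm, with a marker on it; bystander, leave it
- parts_cup_2: small steel cup with parts, 54 mm across, 36 mm high; bystander, leave it
Mind the look-alikes: they are no part of the job. What is shaped like the socket_blue but orange or purple is not meant. What is shaped like the socket_yellow but purple is not meant.

How it is judged:
By the outcome, as a careful person would: the job done as asked, in the order asked, and still so for the second after the job is handed in, while the arm keeps its last pose, push and grip.
It also fails if it takes over 72 s, if anything falls off the work surface, if the arm or the gripper's body presses on something with over 40 N, if the wrist force passes 120 N, or if a joint passes its speed limit or range.

## Working session

There is one attempt and no reset: what is moved stays moved. The work goes in short steps, Python scripts to look and compute and a tool call to move; the robot and the scene stay as the last step left them, time stands still between calls to the robot, and variables do not carry over. Pictures are saved under pics/ and viewed, about 8 in all and at most 12, crops included, and the job is handed in when it is done.

Besides the shell and the picture viewer there is one more tool, called after "Emit:" by a JSON object that holds its "fn" and its "kwargs". carry_out: Moves the arm, as the interface text tells. Its arguments: {"type":"object","properties":{"commands":{"type":"array"},"grip":{"type":"number"}},"required":["commands"]}

```bash
mkdir -p pics
cat > h.py <<'E'
import numpy as np, cv2
from workcell import ctrl
def im(n):
    d=ctrl.get_image(n); d['K']=np.array(d['intrinsics'],float); d['D']=np.array(d['dist_coeffs'],float)
    d['R']=cv2.Rodrigues(np.array(d['rvec'],float))[0]; d['t']=np.array(d['tvec'],float).ravel(); d['pixels']=np.array(d['pixels']); return d
def back(d,uv,z):
    "pixel -> world on plane z"
    p=cv2.undistortPoints(np.array(uv,float).reshape(-1,1,2),d['K'],d['D']).reshape(-1,2)
    r=np.c_[p,np.ones(len(p))]@d['R']; c=-d['R'].T@d['t']
    return c+r*((np.broadcast_to(z,len(p))-c[2])/r[:,2])[:,None]
def proj(d,P):
    return cv2.projectPoints(np.array(P,float).reshape(-1,1,3),d['R'],d['t'],d['K'],d['D'])[0].reshape(-1,2)
def obs():
    o=ctrl.get_obs(); R=cv2.Rodrigues(np.array(o['orientation'],float))[0]
    print('t',o['t'],'pos',np.round(o['ee_pos'],1),'F',np.round(o['ft_force'],1),'M',np.round(o['moment'],2),'w',round(float(o['width']),1)); print(np.round(R,3).tolist()); return o,R
E
python3 - <<'E'
from h import *
o,R=obs()
for n in('top','scene'):
    d=im(n); cv2.imwrite(f'pics/{n}0.png',d['pixels']); print(n,-d['R'].T@d['t'])
E
```

```text
t 0.0 pos [ 136.8 -609.3  221.9] F [-0.3 -1.2  0.5] M [0.03 0.01 0.05] w 87.9
[[-0.0, 0.219, -0.976], [0.002, -0.976, -0.219], [-1.0, -0.002, -0.0]]
top [ 449.57410566   41.95852596 1213.14155874]
scene [  85.82974669 -790.85221641 1053.78420233]
```

View pics/top0.png

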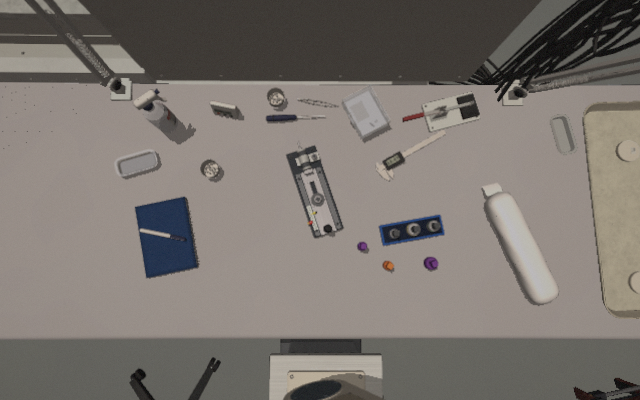

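View pics/scene0.png

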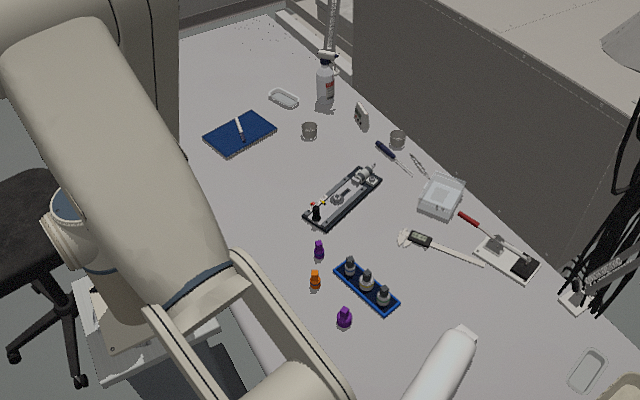

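The top view shows the unit with its knob at (328,229) and lock nut at about (317,199). The tray has sockets at (395,234), (414,229) and (433,227). The look-alikes are purple at (362,246), orange at (389,266) and purple at (431,264), all outside the blue tray. I'll do a rough localisation and one close crop.

Run:
```python
from h import *
d=im('top')
n=['knob66','nut','rear','s395','s414','s433','p362','o389','p431']
uv=[(328,229),(317.5,199),(301,152),(395,234),(414,229),(433,227),(362,246),(389,266),(431,264)]
for a,p in zip(n,back(d,uv,[66,34,20,80,80,80,56,56,56])): print(a,np.round(p,0))
c=cv2.resize(d['pixels'][140:250,280:450],None,fx=4.6,fy=4.6,interpolation=cv2.INTER_CUBIC)
cv2.imwrite('pics/crop1.png',c)
w=im('wrist'); print('wristcam',-w['R'].T@w['t'],w['R'][2],w['K'][0,0])
o,R=obs(); print('cam in tool',R.T@(-w['R'].T@w['t']-o['ee_pos']), (w['R']@R).round(2).tolist())
```

```text
knob66 [503.  -6.  66.]
nut [591.  23.  34.]
rear [733.  72.  20.]
s395 [ 489. -189.   80.]
s414 [ 503. -242.   80.]
s433 [ 508. -295.   80.]
p362 [ 456. -101.   56.]
o389 [ 401. -175.   56.]
p431 [ 407. -292.   56.]
wristcam [ 212.71196423 -590.90199941  385.19655459] [-0.28078666 -0.0610118  -0.95782901] 284.0702799129164
t 0.2 pos [ 136.9 -609.5  222.2] F [ 0.4 -0.1  0. ] M [ 0.01 -0.    0.02] w 88.3
[[-0.0, 0.219, -0.976], [0.001, -0.976, -0.219], [-1.0, -0.001, -0.0]]
cam in tool [-162.99703015   -1.66549849  -78.08459711] [[0.0, 1.0, -0.0], [-0.29, 0.0, 0.96], [0.96, -0.0, 0.29]]
```

View pics/crop1.png

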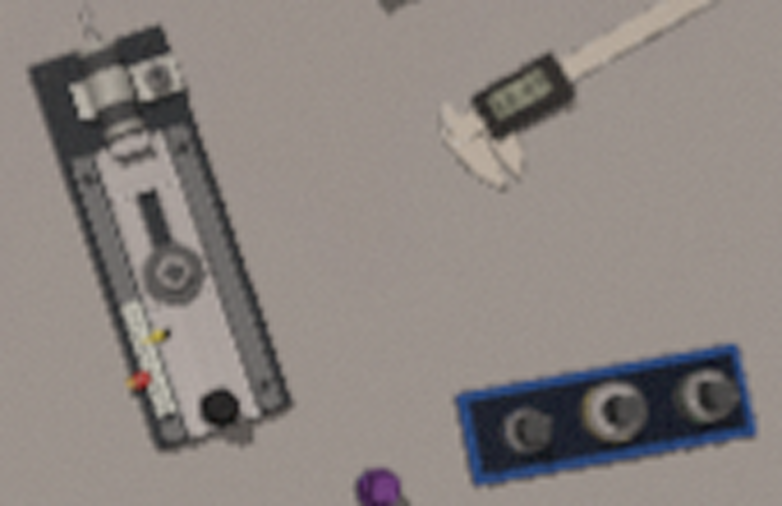

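The crop confirms the choice: three steel sockets stand on tray pins, left small, middle large and right medium. The lock nut is on the washer at crop (175,270), the red index at (140,380), the yellow pointer at (160,335) and the knob at (220,408). Next I'll move the wrist camera over the unit.

Emit:
{"fn": "carry_out", "kwargs": {"commands": [[0,-0.042,-0.045,0,0,0],[0,-0.042,-0.045,0,0,0],[0,-0.042,-0.045,0,0,0],[0,-0.042,-0.045,0,0,0],[0,-0.042,-0.045,0,0,0],[0,-0.042,-0.045,0,0,0],[0,-0.042,-0.045,0,0,0],[0,-0.042,-0.045,0,0,0]]}}

```text
t: 1.2
ee_pos: [418.7, -198.8, 222.0]
orientation: [2.111, 0.223, -2.106]
ft_force: [0.0, -1.4, 0.3]
width: 87.7
```

Emit:
{"fn": "carry_out", "kwargs": {"commands": [[0,-0.042,-0.045,0,0,0],[0,-0.042,-0.045,0,0,0],[0,-0.042,-0.045,0,0,0],[0,-0.04,-0.04,0,0,0],[0,-0.015,-0.015,-5,0,0],[0,0,0,0,0,0]]}}

```text
t: 1.95
ee_pos: [569.9, 27.3, 222.1]
orientation: [2.059, 0.315, -2.05]
ft_force: [0.0, -0.4, 0.5]
width: 87.8
```

Run:
```python
from h import *
obs(); w=im('wrist'); cv2.imwrite('pics/w1.png',cv2.resize(w['pixels'],None,fx=1.25,fy=1.25,interpolation=cv2.INTER_CUBIC))
```

```text
t 1.95 pos [569.9  27.3 222.1] F [ 0.  -0.4  0.5] M [-0.02  0.01  0.01] w 87.8
[[0.004, 0.302, -0.953], [-0.002, -0.953, -0.302], [-1.0, 0.004, -0.004]]
```

View pics/w1.png

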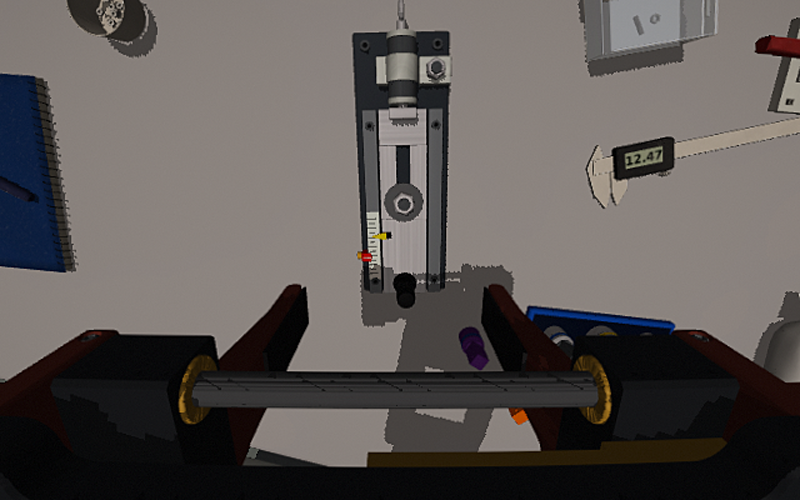

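The wrist view shows the unit head-on: lock nut on its washer at (403,204), barrel clamp nut at (436,68), pointer at (383,236), index at (365,256) and knob top at (404,281), in x1.25 pixels. I'll enlarge a crop for precise pixels.

Run:
```python
from h import *
w=im('wrist'); p=w['pixels']
# lock nut, pointer, index, knob | clamp nut
A=cv2.resize(p[140:250,280:365],None,fx=5,fy=5,interpolation=cv2.INTER_CUBIC)  # origin (280,140)
B=cv2.resize(p[25:85,320:376],None,fx=5,fy=5,interpolation=cv2.INTER_CUBIC)   # origin (320,25)
c=np.zeros((550,425+280,3),np.uint8); c[:,:425]=A; c[:300,425:]=B
cv2.imwrite('pics/w1c.png',c)
```

```text
(no output)
```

View pics/w1c.png

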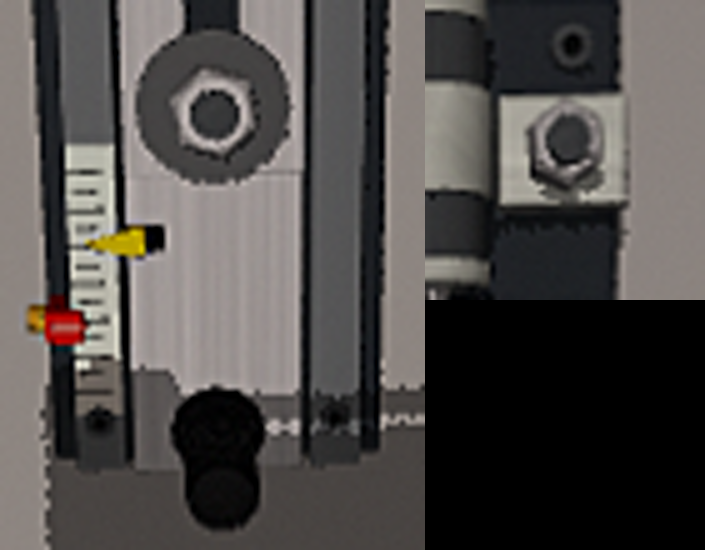

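Run:
```python
from h import *
w=im('wrist'); 
a=lambda x,y:(280+x/5,140+y/5); b=lambda x,y:(320+(x-425)/5,25+y/5)
names=['washer','studend','nutL','nutR','nutT','nutB','pointer','indexL','indexR','knobtop','railBL','railBR','cstud','cnutL','cnutR','cnutT']
uv=[a(213,106),a(213,113),a(168,112),a(256,112),a(210,65),a(222,158),a(88,245),a(52,328),a(80,328),a(222,493),a(55,5),a(0,0),b(570,138),b(528,140),b(606,140),b(568,98)]
z=[23.5,37.5,34.5,34.5,34.5,34.5,26,27,27,66,24,24,37.5,34.5,34.5,34.5]
P=dict(zip(names,back(w,uv,z)))
for k in names: print(k,P[k].round(1))
print('lock w',np.linalg.norm(P['nutL']-P['nutR']),'h',np.linalg.norm(P['nutT']-P['nutB']),'clamp w',np.linalg.norm(P['cnutL']-P['cnutR']))
# axis from knobtop-stud
v=P['knobtop'][:2]-P['studend'][:2]; print('knob dist',np.linalg.norm(v),'axis deg',np.degrees(np.arctan2(-v[1],-v[0])))
th=np.radians(17.6)
for k in names:
    q=P[k][:2]-P['washer'][:2]; print(k,'unit',np.round([q@[np.cos(th),np.sin(th)],q@[-np.sin(th),np.cos(th)]],1))
```

```text
washer [589.1  24.   23.5]
studend [589.5  24.5  37.5]
nutL [585.9  35.1  34.5]
nutR [592.5  14.2  34.5]
nutT [600.2  28.7  34.5]
nutB [578.9  18.7  34.5]
pointer [544.8  44.2  26. ]
indexL [520.4  46.9  27. ]
indexR [522.6  39.8  27. ]
knobtop [505.2  -4.2  66. ]
railBL [601.6  69.7  24. ]
railBR [598.6  83.2  24. ]
cstud [716.7  34.4  37.5]
cnutL [714.   43.2  34.5]
cnutR [719.4  26.4  34.5]
cnutT [725.   37.4  34.5]
lock w 21.896121504663604 h 23.521261105666174 clamp w 17.638587640874345
knob dist 89.06982917926918 axis deg 18.805863747505075
washer unit [0. 0.]
studend unit [0.6 0.4]
nutL unit [ 0.3 11.5]
nutR unit [  0.3 -10.4]
nutT unit [12.   1.1]
nutB unit [-11.3  -2. ]
pointer unit [-36.1  32.6]
indexL unit [-58.6  42.6]
indexR unit [-58.6  35.1]
knobtop unit [-88.5  -1.5]
railBL unit [25.7 39.8]
railBR unit [27.  53.6]
cstud unit [124.8 -28.7]
cnutL unit [124.9 -19.5]
cnutR unit [124.9 -37.2]
cnutT unit [133.6 -28.3]
```

The lock nut measures about 22–23.5 mm over corners, so it is the 20 mm nut and needs the green socket. The clamp nut measures 17.6 mm, so it is the 16 mm one. The knob is 88.5 mm in front of the stud, within its 80–136 mm range, and the required pull is about 22.5 mm. Now to the knob.

Emit:
{"fn": "carry_out", "kwargs": {"commands": [[0,0.005,0.036,0,0,0],[0,0.005,0.036,0,0,0],[0.05,0,0,0,0,0],[0.05,0,0,0,0,0],[0.05,0,0,0,0,0],[0.025,0,0,0,0,0],[0,0,0,0,0,0]]}}

```text
t: 2.98
ee_pos: [499.6, -16.3, 46.0]
orientation: [2.077, 0.289, -2.059]
ft_force: [0.6, 1.5, 0.0]
width: 87.7
```

Run:
```python
from h import *
o,R=obs(); t=np.array([505.2,-4.2,33]); print('tool move',(R.T@(t-o['ee_pos'])).round(1))
```

```text
t 2.975 pos [499.6 -16.3  46. ] F [0.6 1.5 0. ] M [0.03 0.04 0.01] w 87.7
[[0.009, 0.279, -0.96], [-0.004, -0.96, -0.279], [-1.0, 0.006, -0.008]]
tool move [ 13.  -10.2  -8.6]
```

Emit:
{"fn": "carry_out", "kwargs": {"commands": [[0.006,-0.01,-0.0085,-2,0,0],[0.007,0,0,0,0,0],[0,0,0,0,0,0]]}}

```text
t: 3.35
ee_pos: [507.2, -4.6, 35.1]
orientation: [2.061, 0.321, -2.033]
ft_force: [0.1, -0.3, 0.1]
width: 87.9
```

Run:
```python
from h import *
o,R=obs(); t=np.array([505.2,-4.2,33]); print('tool move',(R.T@(t-o['ee_pos'])).round(1))
```

```text
t 3.35 pos [507.2  -4.6  35.1] F [ 0.1 -0.3  0.1] M [ 0.07 -0.   -0.01] w 87.9
[[0.014, 0.312, -0.95], [-0.004, -0.95, -0.312], [-1.0, 0.008, -0.012]]
tool move [ 2.1 -1.   1.8]
```

Close on the knob.

Emit:
{"fn": "carry_out", "kwargs": {"commands": [[0.001,-0.001,0.0015,0,0,0],[0,0,0,0,0,0],[0,0,0,0,0,0],[0,0,0,0,0,0],[0,0,0,0,0,0],[0,0,0,0,0,0]], "grip": 1}}

```text
t: 4.1
ee_pos: [506.1, -4.0, 35.3]
orientation: [2.063, 0.321, -2.031]
ft_force: [-0.7, -0.1, -0.3]
width: 31.3
```

Emit:
{"fn": "carry_out", "kwargs": {"commands": [[0,0,0,0,0,0],[0,0,0,0,0,0],[0,0,0,0,0,0]]}}

```text
t: 4.47
ee_pos: [506.6, -5.1, 35.3]
orientation: [2.063, 0.32, -2.03]
ft_force: [-0.4, 2.8, 0.4]
width: 17.3
```

Run:
```python
from h import *
o,R=obs()
```

```text
t 4.475 pos [506.6  -5.1  35.3] F [-0.4  2.8  0.4] M [ 0.64  0.08 -0.01] w 17.3
[[0.017, 0.312, -0.95], [-0.005, -0.95, -0.312], [-1.0, 0.01, -0.015]]
```

Gripped at 17.3 mm, which fits the 18 mm knob. Pulling.

Emit:
{"fn": "carry_out", "kwargs": {"commands": [[0,0,0.007,0,0,0],[0,0,0.007,0,0,0],[0,0,0.006,0,0,0],[0,0,0,0,0,0]]}}

```text
t: 4.97
ee_pos: [492.5, -9.8, 35.2]
orientation: [2.075, 0.319, -2.019]
ft_force: [-2.4, -4.1, 1.9]
width: 17.4
```

```bash
cat > ptr.py <<'E'
from h import *
o,R=obs(); print('pull so far',np.linalg.norm(np.array(o['ee_pos'])[:2]-[506.6,-5.1]))
w=im('wrist'); p=w['pixels']
hsv=cv2.cvtColor(p,cv2.COLOR_BGR2HSV)
np.save('/tmp/w.npy',p)
c=proj(w,[[535,43,26]])[0]; x0,y0=int(c[0])-28,int(c[1])-32
print('origin',x0,y0)
cv2.imwrite('pics/ptr%d.png'%int(o['t']*100),cv2.resize(p[y0:y0+64,x0:x0+80],None,fx=8,fy=8,interpolation=cv2.INTER_CUBIC))
sub=hsv[y0:y0+64,x0:x0+80]
for n,m in (('yel',(sub[...,0]>22)&(sub[...,0]<35)&(sub[...,1]>150)&(sub[...,2]>80)),('red',((sub[...,0]<8)|(sub[...,0]>172))&(sub[...,1]>150)&(sub[...,2]>80))):
    yy,xx=np.nonzero(m)
    if len(xx): print(n,len(xx),'x',xx.min()+x0,xx.max()+x0,'mean',(xx.mean()+x0).round(1),(yy.mean()+y0).round(2)); 
    P=back(w,[(xx.mean()+x0,yy.mean()+y0)],26)[0]; q=P[:2]-[589.1,24]; th=np.radians(18.2); print(P.round(1),'unit x',(q@[np.cos(th),np.sin(th)]).round(2),'y',(q@[-np.sin(th),np.cos(th)]).round(1))
E
python3 ptr.py
```

```text
t 4.975 pos [492.5  -9.8  35.2] F [-2.4 -4.1  1.9] M [-0.48  0.61 -0.  ] w 17.4
[[0.028, 0.311, -0.95], [-0.003, -0.95, -0.311], [-1.0, 0.012, -0.025]]
pull so far 14.886266805196813
origin 229 117
yel 193 x 259 283 mean 273.9 155.12
[534.8  32.7  26. ] unit x -48.89 y 25.2
red 210 x 240 257 mean 248.2 167.82
[522.3  45.7  26. ] unit x -56.65 y 41.4
```

```bash
ls pics
```

```text
crop1.png
ptr497.png
scene0.png
top0.png
w1.png
w1c.png
```

View pics/ptr497.png

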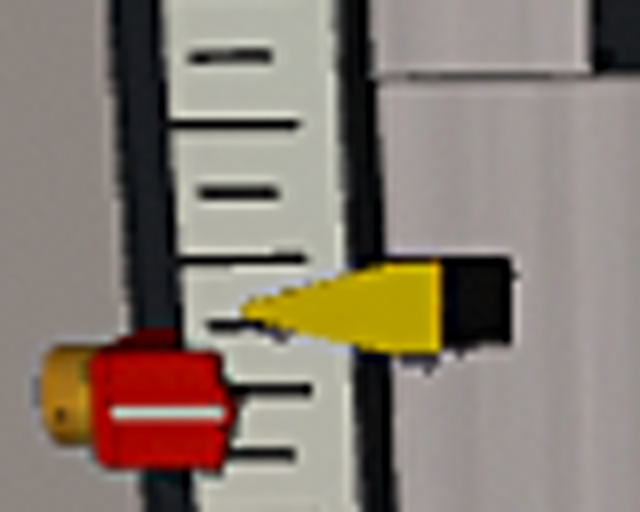

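The tip is at crop (238,312) and the white index line at (112–225,411). I'll convert the remaining distance.

Run:
```python
from h import *
w=im('wrist'); f=lambda x,y:(229+(x+.5)/8-.5,117+(y+.5)/8-.5)
pts=[f(238,312),f(112,412),f(225,411),f(178,124),f(180,260),f(230,389),f(210,325)]
th=np.radians(18.2)
for z in(26,28,30):
    P=back(w,pts,z)[:,:2]-[589.1,24]
    print(z,np.c_[P@[np.cos(th),np.sin(th)],P@[-np.sin(th),np.cos(th)]].round(2).tolist())
print(-w['R'].T@w['t'])
# unit axis from left rail outer edge line, two pixels in crop: (330,0)-(355,400) inner scale edge
P=back(w,[f(333,0),f(358,480)],24); v=P[0]-P[1]; print('axis',np.degrees(np.arctan2(v[1],v[0])))
```

```text
26 [[-49.15, 34.74], [-56.82, 44.89], [-56.78, 36.14], [-35.07, 38.52], [-45.19, 38.95], [-55.07, 35.66], [-50.13, 36.93]]
28 [[-48.91, 34.36], [-56.49, 44.39], [-56.45, 35.74], [-35.0, 38.09], [-44.99, 38.52], [-54.76, 35.27], [-49.88, 36.53]]
30 [[-48.67, 33.98], [-56.16, 43.89], [-56.12, 35.35], [-34.92, 37.67], [-44.8, 38.09], [-54.45, 34.88], [-49.63, 36.12]]
[561.82111162  16.70168616 200.28177944]
axis 18.961846097438848
```

Emit:
{"fn": "carry_out", "kwargs": {"commands": [[0,0,0.005,0,0,0],[0,0,0.004,0,0,0],[0,0,0,0,0,0]]}}

```text
t: 5.45
ee_pos: [487.1, -11.6, 35.3]
orientation: [2.082, 0.318, -2.013]
ft_force: [-1.5, -2.9, 1.8]
width: 17.6
```

```bash
python3 ptr.py
```

```text
t 5.45 pos [487.1 -11.6  35.3] F [-1.5 -2.9  1.8] M [-0.32  0.67  0.02] w 17.6
[[0.034, 0.31, -0.95], [-0.002, -0.951, -0.311], [-0.999, 0.012, -0.032]]
pull so far 20.54054898677299
origin 229 108
yel 192 x 259 283 mean 273.8 155.34
[529.3  30.9  26. ] unit x -54.64 y 25.2
red 210 x 239 257 mean 247.4 158.64
[522.4  45.7  26. ] unit x -56.58 y 41.5
```

Emit:
{"fn": "carry_out", "kwargs": {"commands": [[0,0,0.003,0,0,0],[0,0,0,0,0,0]]}}

```text
t: 5.75
ee_pos: [485.5, -12.2, 35.2]
orientation: [2.085, 0.318, -2.011]
ft_force: [-1.7, -2.9, 0.1]
width: 17.5
```

```bash
python3 ptr.py
```

```text
t 5.75 pos [485.5 -12.2  35.2] F [-1.7 -2.9  0.1] M [-0.16  0.5   0.01] w 17.5
[[0.036, 0.31, -0.95], [-0.001, -0.951, -0.31], [-0.999, 0.013, -0.034]]
pull so far 22.26875121698052
origin 228 105
yel 191 x 259 283 mean 273.8 155.39
[527.7  30.3  26. ] unit x -56.33 y 25.1
red 222 x 239 256 mean 247.5 155.95
[522.4  45.5  26. ] unit x -56.59 y 41.3
```

The pointer is now within about 0.3 mm of the index line. Releasing.

Emit:
{"fn": "carry_out", "kwargs": {"commands": [[0,0,0,0,0,0],[0,0,0,0,0,0],[0,0,0,0,0,0],[0,0,0,0,0,0]], "grip": 0}}

```text
t: 6.3
ee_pos: [484.9, -12.3, 35.4]
orientation: [2.084, 0.318, -2.012]
ft_force: [-0.7, 0.1, 1.2]
width: 53.8
```

Emit:
{"fn": "carry_out", "kwargs": {"commands": [[-0.04,0,0,0,0,0],[-0.05,0,0,0,0,0],[-0.02,0,0.022,0,-2,0],[0,0,0,0,0,0]]}}

```text
t: 6.8
ee_pos: [459.3, -19.1, 146.9]
orientation: [2.044, 0.312, -2.048]
ft_force: [0.4, 0.1, 0.5]
width: 87.7
```

```bash
sed -i 's/32$/32/; s/\[535,43,26\]/[525,41,26]/' ptr.py; python3 ptr.py; ls -t pics|head -1
```

```text
t 6.8 pos [459.3 -19.1 146.9] F [0.4 0.1 0.5] M [-0.01 -0.01 -0.04] w 87.7
[[0.0, 0.31, -0.951], [-0.013, -0.951, -0.31], [-1.0, 0.012, 0.004]]
pull so far 49.3212929100196
origin 249 76
yel 79 x 280 295 mean 289.1 109.57
[527.8  30.4  26. ] unit x -56.22 y 25.2
red 87 x 267 278 mean 272.3 109.54
[522.9  45.6  26. ] unit x -56.12 y 41.2
ptr680.png
```

The setting reads −56.2 (pointer) against −56.1 (index) after release, so it held. Next I'll look at the tray.

Emit:
{"fn": "carry_out", "kwargs": {"commands": [[-0.015,0.045,0.022,0,0,0],[-0.015,0.045,0.022,0,0,0],[-0.015,0.045,0.022,0,0,0],[-0.015,0.045,0.022,0,0,0],[0,0,0,0,0,0]]}}

```text
t: 7.48
ee_pos: [433.6, -221.5, 204.5]
orientation: [2.043, 0.318, -2.048]
ft_force: [-0.3, 0.1, -1.0]
width: 87.5
```

Run:
```python
from h import *
obs(); w=im('wrist'); p=w['pixels']
c=proj(w,[[502,-242,40]])[0]; x0,y0=max(0,int(c[0])-80),max(0,int(c[1])-60); print(c,'origin',x0,y0)
cv2.imwrite('pics/tray.png',cv2.resize(p[y0:y0+120,x0:x0+160],None,fx=5,fy=5,interpolation=cv2.INTER_CUBIC))
```

```text
t 7.475 pos [ 433.6 -221.5  204.5] F [-0.3  0.1 -1. ] M [ 0.01 -0.    0.03] w 87.5
[[-0.001, 0.313, -0.95], [-0.01, -0.95, -0.313], [-1.0, 0.01, 0.004]]
[352.15599609 130.04391082] origin 272 70
```

View pics/tray.png

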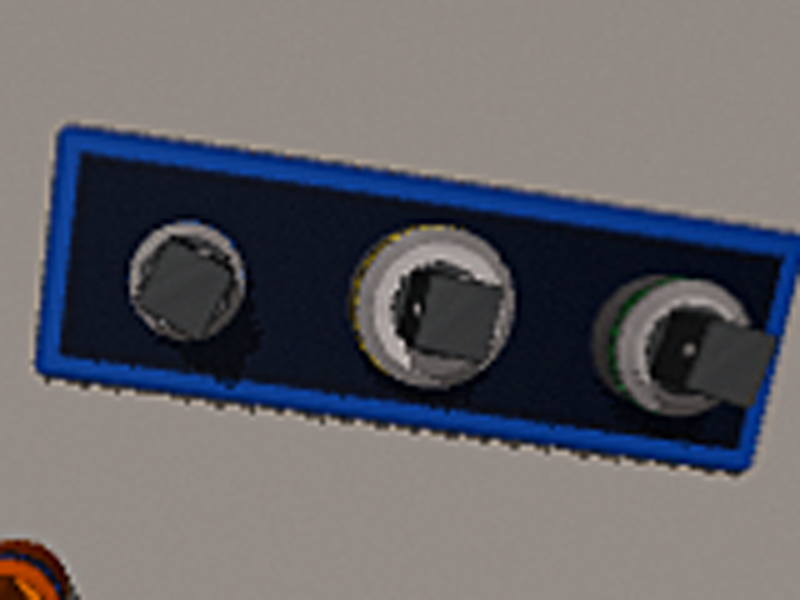

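The green-ringed socket is on the right-hand pin. Its square top has corners at about (707,308), (777,330), (757,407) and (688,385) in the crop, and blue is left and yellow middle.

Run:
```python
from h import *
o,R=obs(); w=im('wrist'); f=lambda x,y:(272+(x+.5)/5-.5,70+(y+.5)/5-.5)
P=back(w,[f(*q) for q in[(707,308),(777,330),(757,407),(688,385)]],68)
print(P.round(1),'c',P.mean(0)); 
for i in range(4):
    v=P[(i+1)%4]-P[i]; print(np.linalg.norm(v).round(1),(np.degrees(np.arctan2(v[1],v[0]))%90).round(1))
B=back(w,[f(688,345)],40)[0]; print('shoulder c',B.round(1))
S=back(w,[f(187,281),f(434,306),f(688,345)],40); print('shoulders',S.round(1))
print('tool yaw of y mod 90',np.degrees(np.arctan2(R[1,1],R[0,1]))%90)
```

```text
t 7.525 pos [ 433.1 -219.8  203.7] F [0.  0.2 0.9] M [ 0.04 -0.05  0.02] w 87.8
[[-0.003, 0.314, -0.949], [-0.009, -0.949, -0.314], [-1.0, 0.008, 0.005]]
[[ 520.6 -295.9   68. ]
 [ 521.2 -311.7   68. ]
 [ 505.2 -314.4   68. ]
 [ 504.8 -298.6   68. ]] c [ 512.95936735 -305.13793373   68.        ]
15.8 2.1
16.2 9.4
15.8 1.6
16.0 9.4
shoulder c [ 512.9 -304.9   40. ]
shoulders [[ 490.3 -192.4   40. ]
 [ 502.6 -246.8   40. ]
 [ 512.9 -304.9   40. ]]
tool yaw of y mod 90 18.31518100543316
```

Green socket centre is (513,−305), its square is 16 mm as it should be, and its yaw is about 5.7° mod 90. I'll pre-close the jaws partway so they clear the yellow socket, then approach.

Emit:
{"fn": "carry_out", "kwargs": {"commands": [[0,0.053,-0.025,0,0,0],[0,0.053,-0.025,0,0,0],[0.03,0,0,6.5,0,0],[0.04,0,0,6,0,0],[0.04,0,0,0,0,0],[0,0,0,0,0,0]], "grip": 0.55}}

```text
t: 8.32
ee_pos: [516.1, -294.5, 82.6]
orientation: [2.154, 0.115, -2.179]
ft_force: [0.4, 0.1, 0.4]
width: 39.7
```

```bash
cat > to.py <<'E'
import sys
from h import *
o,R=obs(); t=np.array([float(a) for a in sys.argv[1:4]]); a=np.degrees(np.arctan2(R[1,1],R[0,1]))
print('tool move',(R.T@(t-o['ee_pos'])).round(1),'yaw y',a.round(1),'q6',o['qpos'][5])
if len(sys.argv)>4: print('rx to go',round(a-float(sys.argv[4]),1))
z=R.T@[0,0,-1]; print('tilt fix ry,rz',np.degrees([-z[2],z[1]]).round(2))
E
python3 to.py 513 -305 44 -84.3
python3 -c "
from h import *
w=im('wrist');c=proj(w,[513,-305,68])[0];print(c);x,y=map(int,c);y=min(y,340);cv2.imwrite('pics/grab.png',cv2.resize(w['pixels'][y-60:y+60,x-80:x+80],None,fx=4,fy=4))"
```

```text
t 8.325 pos [ 516.1 -294.5   82.6] F [0.4 0.1 0.4] M [-0.03  0.02  0.02] w 39.7
[[-0.012, 0.106, -0.994], [-0.001, -0.994, -0.106], [-1.0, -0.0, 0.012]]
tool move [38.6 10.2  3.8] yaw y -83.9 q6 0.9359515027496141
rx to go 0.4
tilt fix ry,rz [0.67 0.01]
[332.81133307 237.52686527]
```

Emit:
{"fn": "carry_out", "kwargs": {"commands": [[0,0.01,0.004,0,0.6,0],[0,0,0,0,0,0]]}}

```text
t: 8.62
ee_pos: [516.3, -306.1, 87.1]
orientation: [2.17, 0.113, -2.158]
ft_force: [-0.2, 0.2, -0.4]
width: 39.4
```

```bash
python3 to.py 513 -305 44 -84.3
```

```text
t 8.625 pos [ 516.3 -306.1   87.1] F [-0.2  0.2 -0.4] M [-0.05  0.03 -0.01] w 39.4
[[0.006, 0.108, -0.994], [-0.003, -0.994, -0.108], [-1.0, 0.004, -0.005]]
tool move [43.1 -1.6  3.4] yaw y -83.8 q6 0.9072626319062219
rx to go 0.5
tilt fix ry,rz [-0.3  -0.23]
```

Emit:
{"fn": "carry_out", "kwargs": {"commands": [[0.015,-0.0015,0.003,0,0,0],[0.015,0,0,0,0,0],[0.01,0,0,0,0,0],[0,0,0,0,0,0]]}}

```text
t: 9.12
ee_pos: [513.7, -305.7, 46.0]
orientation: [2.172, 0.111, -2.155]
ft_force: [0.9, -0.5, 0.9]
width: 39.5
```

```bash
python3 to.py 513 -305 44 -84.3
```

```text
t 9.125 pos [ 513.7 -305.7   46. ] F [ 0.9 -0.5  0.9] M [-0.02  0.01  0.03] w 39.5
[[0.008, 0.107, -0.994], [-0.005, -0.994, -0.107], [-1.0, 0.006, -0.007]]
tool move [ 1.9 -0.8  0.6] yaw y -83.8 q6 0.9062322547444966
rx to go 0.5
tilt fix ry,rz [-0.42 -0.32]
```

Emit:
{"fn": "carry_out", "kwargs": {"commands": [[0.001,0,0,0.5,0,0],[0,0,0,0,0,0],[0,0,0,0,0,0],[0,0,0,0,0,0],[0,0,0,0,0,0],[0,0,0,0,0,0]], "grip": 1}}

```text
t: 9.88
ee_pos: [514.1, -305.9, 45.3]
orientation: [2.177, 0.101, -2.159]
ft_force: [0.8, -0.4, -1.6]
width: 15.9
```

```bash
python3 to.py 513 -305 44 -84.3
```

```text
t 9.875 pos [ 514.1 -305.9   45.3] F [ 0.8 -0.4 -1.6] M [-0.01 -0.02 -0.  ] w 15.9
[[0.009, 0.098, -0.995], [-0.005, -0.995, -0.098], [-1.0, 0.006, -0.008]]
tool move [ 1.3 -1.   1. ] yaw y -84.4 q6 0.9155872196002547
rx to go -0.1
tilt fix ry,rz [-0.46 -0.34]
```

Gripped at 15.9 mm. Lifting and carrying it to a spot where the wrist camera stands over the lock nut.

Emit:
{"fn": "carry_out", "kwargs": {"commands": [[-0.03,0,0,0,0,0],[-0.05,0,0,0,0,0],[-0.03,-0.02,0,0,0,0],[0,-0.055,-0.006,0,0,0],[0,-0.055,-0.006,0,0,0],[0,-0.055,-0.006,0,0,0],[0,-0.055,-0.006,0,0,0],[0,-0.03,-0.003,0,0,0]]}}

```text
t: 10.88
ee_pos: [514.5, -28.7, 158.3]
orientation: [2.184, 0.094, -2.158]
ft_force: [1.2, 0.4, -0.8]
width: 15.9
```

```bash
python3 to.py 515 0 150 -71.8
```

```text
t 10.875 pos [514.5 -28.7 158.3] F [ 1.2  0.4 -0.8] M [-0.02  0.02  0.05] w 15.9
[[0.012, 0.093, -0.996], [-0.005, -0.996, -0.093], [-1.0, 0.006, -0.012]]
tool move [  8.2 -28.6  -3.1] yaw y -84.7 q6 1.4054235714572219
rx to go -12.9
tilt fix ry,rz [-0.66 -0.36]
```

Emit:
{"fn": "carry_out", "kwargs": {"commands": [[0,-0.028,-0.003,0,0,0],[0,0,0,-6.5,-0.6,-0.3],[0,0,0,-6.5,0,0],[0,0,0,0,0,0]]}}

```text
t: 11.38
ee_pos: [514.2, 3.7, 158.4]
orientation: [2.042, 0.339, -2.041]
ft_force: [1.1, -0.4, -1.5]
width: 15.8
```

```bash
python3 to.py 515 0 150 -71.8
python3 - <<'E'
from h import *
w=im('wrist'); c=proj(w,[589.3,24.3,34.5])[0]; print(c,-w['R'].T@w['t']); x0,y0=int(c[0])-28,max(0,int(c[1])-22); print('origin',x0,y0)
g=w['pixels'][y0:y0+44,x0:x0+56]
cv2.imwrite('pics/nut.png',cv2.convertScaleAbs(cv2.resize(g,None,fx=13,fy=13,interpolation=cv2.INTER_CUBIC),alpha=1.2))
E
```

```text
t 11.375 pos [514.2   3.7 158.4] F [ 1.1 -0.4 -1.5] M [-0.04  0.01 -0.01] w 15.8
[[0.001, 0.324, -0.946], [-0.001, -0.946, -0.324], [-1.0, 0.001, -0.0]]
tool move [8.4 3.8 0.4] yaw y -71.1 q6 1.2262791297892084
rx to go 0.7
tilt fix ry,rz [-0.01 -0.08]
[322.44156451 112.97333714] [587.54626316  30.91231624 321.54534609]
origin 294 90
```

View pics/nut.png

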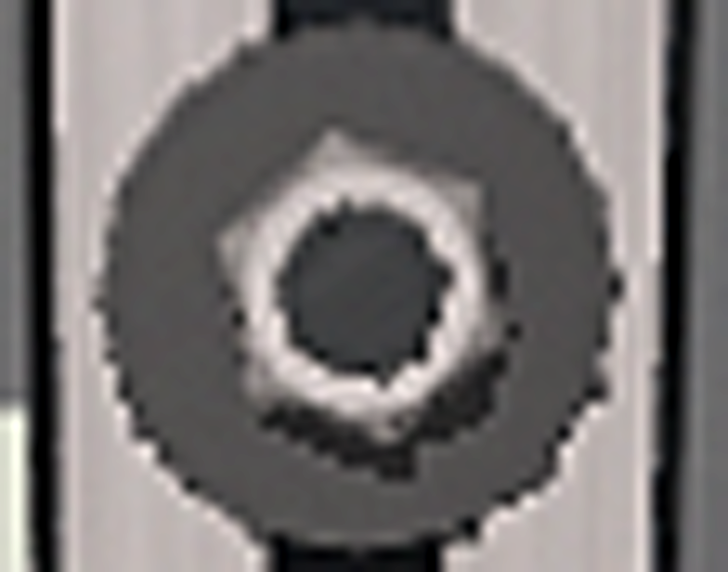

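Nut corners are at about (335,132), (480,190), (495,330), (390,440), (250,395) and (222,240) in the crop. I'll fit the hexagon in world coordinates.

Run:
```python
from h import *
from scipy.optimize import least_squares
w=im('wrist'); f=lambda x,y:(294+(x+.5)/13-.5,90+(y+.5)/13-.5)
C=[(335,132),(480,190),(495,330),(390,440),(250,395),(222,240)]
P=back(w,[f(*q) for q in C],33)[:,:2]; k=np.arange(6)
def r(p): a=p[2]-k*np.pi/3; return (np.c_[p[0]+p[3]*np.cos(a),p[1]+p[3]*np.sin(a)]-P).ravel()
a0=np.arctan2(*(P[0]-P.mean(0))[::-1]); s=least_squares(r,[*P.mean(0),a0,11.5])
print('c',s.x[:2],'corner deg mod60',np.degrees(s.x[2])%60,'r',s.x[3],'res',np.abs(s.fun).max())
print('stud end',back(w,[f(362,288)],37.5)[0],'washer',back(w,[f(358,286)],23.5)[0])
```

```text
c [590.13280406  25.4337503 ] corner deg mod60 30.217095083844484 r 11.145334893556297 res 0.6880499659572781
stud end [590.13461645  25.5287704   37.5       ] washer [590.29998203  25.61526237  23.5       ]
```

Nut centre is about (590.1,25.5) with flats facing 0° mod 60 in the world. The fitted corner radius of 11.1 mm is near the 20 mm nut's 11.55. Which of two classes the hidden bore has (0° or 30°) shows only on trying, so I'll go to yaw −30° first.

Emit:
{"fn": "carry_out", "kwargs": {"commands": [[0,0.002,-0.04,0,0,0],[0,0.002,-0.04,0,0,0],[0.02,0,0,-10.5,0,0],[0.02,0,0,-10.5,0,0],[0.02,0,0,-10.5,0,0],[0,0,0,-9.5,0,0],[0,0,0,0,0,0]]}}

```text
t: 12.35
ee_pos: [593.8, 24.2, 96.3]
orientation: [1.583, 0.913, -1.582]
ft_force: [-1.3, 0.2, -0.3]
width: 15.8
```

```bash
python3 to.py 590.9 25.4 80 -29.8
```

```text
t 12.35 pos [593.8  24.2  96.3] F [-1.3  0.2 -0.3] M [-0.07 -0.11 -0.01] w 15.8
[[0.001, 0.866, -0.499], [-0.001, -0.499, -0.866], [-1.0, 0.002, 0.001]]
tool move [16.3 -3.1  0.4] yaw y -30.0 q6 0.545748189166097
rx to go -0.2
tilt fix ry,rz [ 0.04 -0.09]
```

Emit:
{"fn": "carry_out", "kwargs": {"commands": [[0.012,-0.003,0,0,0,0],[0,0,0,0,0,0]]}}

```text
t: 12.6
ee_pos: [591.0, 25.5, 83.6]
orientation: [1.588, 0.908, -1.587]
ft_force: [-0.3, 0.0, -1.1]
width: 16.0
```

```bash
python3 to.py 590.9 25.4 74 -29.8; python3 to.py 590.9 25.4 74 -29.8|head -1
python3 - <<'E'
from h import *
w=im('wrist'); c=proj(w,[590,25,40])[0]; print(c); x0,y0=int(c[0])-60,min(310,int(c[1])-45); print('origin',x0,y0)
cv2.imwrite('pics/seat1.png',cv2.resize(w['pixels'][y0:y0+90,x0:x0+120],None,fx=6.5,fy=6.5,interpolation=cv2.INTER_CUBIC))
E
```

```text
t 12.6 pos [591.   25.5  83.6] F [-0.3  0.  -1.1] M [-0.   -0.1   0.06] w 16.0
[[0.001, 0.863, -0.506], [-0.001, -0.506, -0.863], [-1.0, 0.002, 0.001]]
tool move [ 9.6 -0.   0.2] yaw y -30.4 q6 0.555240973330765
rx to go -0.6
tilt fix ry,rz [ 0.04 -0.1 ]
t 12.6 pos [591.   25.5  83.6] F [-0.3  0.  -1.1] M [-0.   -0.1   0.06] w 16.0
[317.12332681 220.32313087]
origin 257 175
```

View pics/seat1.png

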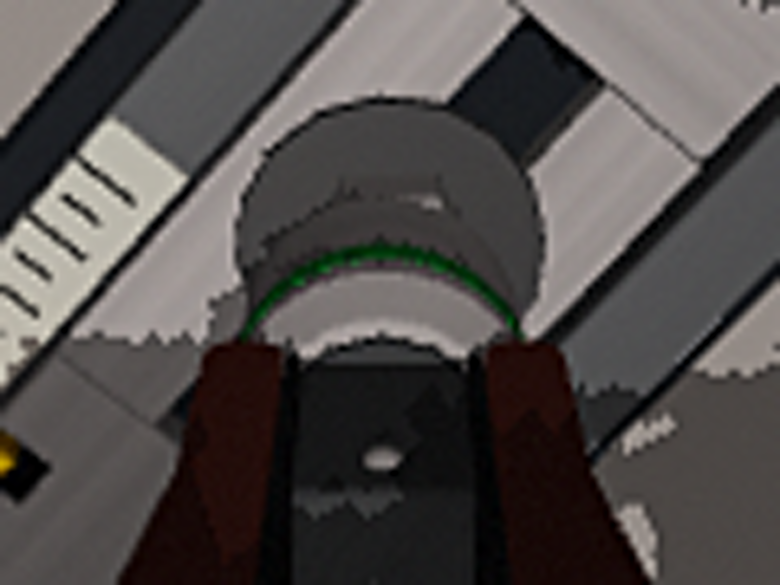

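The socket (ring columns 245–523) is nearly centred on the washer (columns 236–546), so it needs about 0.5 mm in +tool y. Descending gently.

Emit:
{"fn": "carry_out", "kwargs": {"commands": [[0.006,0.0005,0,-0.5,0,0],[0.006,0,0,0,0,0],[0.004,0,0,0,0,0],[0.002,0,0,0,0,0],[0,0,0,0,0,0]]}}

```text
t: 13.28
ee_pos: [592.4, 25.0, 65.5]
orientation: [1.583, 0.912, -1.58]
ft_force: [-1.4, -1.7, 0.5]
width: 16.3
```

```bash
python3 to.py 590.9 25.4 57 -29.8
```

```text
t 13.275 pos [592.4  25.   65.5] F [-1.4 -1.7  0.5] M [-0.26  0.18 -0.  ] w 16.3
[[0.003, 0.867, -0.499], [-0.002, -0.499, -0.867], [-1.0, 0.003, 0.0]]
tool move [ 8.5 -1.6  0.4] yaw y -29.9 q6 0.5469981851747567
rx to go -0.1
tilt fix ry,rz [ 0.01 -0.19]
```

Emit:
{"fn": "carry_out", "kwargs": {"commands": [[0.003,0,0,0,0,0],[0.003,0,0,0,0,0],[0,0,0,0,0,0]]}}

```text
t: 13.65
ee_pos: [592.0, 24.7, 59.0]
orientation: [1.582, 0.912, -1.581]
ft_force: [-0.5, -1.7, -1.6]
width: 15.6
```

```bash
python3 to.py 590.9 25.4 57 -29.8
```

```text
t 13.65 pos [592.   24.7  59. ] F [-0.5 -1.7 -1.6] M [-0.21  0.1  -0.02] w 15.6
[[0.002, 0.867, -0.499], [-0.002, -0.499, -0.867], [-1.0, 0.003, 0.001]]
tool move [ 2.  -1.3 -0.1] yaw y -29.9 q6 0.5470350010054831
rx to go -0.1
tilt fix ry,rz [ 0.04 -0.16]
```

It went over the nut. Pressing down to find the washer.

Emit:
{"fn": "carry_out", "kwargs": {"commands": [[0.002,0,0,0,0,0],[0.002,0,0,0,0,0],[0.002,0,0,0,0,0]]}}

```text
t: 14.02
ee_pos: [592.3, 24.7, 56.4]
orientation: [1.582, 0.912, -1.581]
ft_force: [-8.8, -1.4, 24.6]
width: 16.0
```

```bash
python3 to.py 590.9 25.4 57 -29.8
```

```text
t 14.025 pos [592.3  24.7  56.4] F [-8.8 -1.4 24.6] M [-0.37  1.83 -0.03] w 16.0
[[0.002, 0.867, -0.499], [-0.002, -0.499, -0.867], [-1.0, 0.003, 0.001]]
tool move [-0.7 -1.5  0.1] yaw y -29.9 q6 0.5470726766086037
rx to go -0.1
tilt fix ry,rz [ 0.05 -0.16]
```

The mouth reached the washer (TCP at 56.4 against 56.8 expected, 25 N push). I'll relax the push and start turning clockwise, watching the moment.

Emit:
{"fn": "carry_out", "kwargs": {"commands": [[0,0,0,0,0,0],[0,0,0,2,0,0],[0,0,0,2,0,0]]}}

```text
t: 14.4
ee_pos: [591.9, 24.5, 56.5]
orientation: [1.632, 0.863, -1.632]
ft_force: [-1.2, -2.0, -0.3]
width: 16.0
```

```bash
python3 to.py 592.3 24.7 56.4 -75|grep -v '\[\['
```

```text
t 14.4 pos [591.9  24.5  56.5] F [-1.2 -2.  -0.3] M [-0.5   0.27  0.02] w 16.0
tool move [ 0.1  0.2 -0.4] yaw y -34.1 q6 0.621302461630241
rx to go 40.9
tilt fix ry,rz [ 0.07 -0.16]
```

Emit:
{"fn": "carry_out", "kwargs": {"commands": [[0,0,0,2,0,0],[0,0,0,2,0,0]]}}

```text
t: 14.65
ee_pos: [591.7, 24.3, 56.5]
orientation: [1.682, 0.81, -1.683]
ft_force: [-2.3, -2.2, 3.5]
width: 15.8
```

```bash
python3 to.py 592.3 24.7 56.4 -75|grep -v '\[\['
```

```text
t 14.65 pos [591.7  24.3  56.5] F [-2.3 -2.2  3.5] M [-0.43  0.54  0.05] w 15.8
tool move [ 0.1  0.2 -0.7] yaw y -38.4 q6 0.6963153021374662
rx to go 36.6
tilt fix ry,rz [ 0.1  -0.13]
```

Emit:
{"fn": "carry_out", "kwargs": {"commands": [[0,0,0,2,0,0],[0,0,0,2,0,0]]}}

```text
t: 14.9
ee_pos: [591.7, 24.3, 56.5]
orientation: [1.732, 0.756, -1.733]
ft_force: [-1.7, -1.7, 2.2]
width: 15.4
```

```bash
python3 to.py 592.3 24.7 56.4 -80|grep -v '\[\['
```

```text
t 14.9 pos [591.7  24.3  56.5] F [-1.7 -1.7  2.2] M [-0.38  0.4   0.18] w 15.4
tool move [ 0.1  0.2 -0.8] yaw y -42.7 q6 0.7710275932068534
rx to go 37.3
tilt fix ry,rz [ 0.11 -0.13]
```

Emit:
{"fn": "carry_out", "kwargs": {"commands": [[0,0,0,4,0,0],[0,0,0,4,0,0],[0,0,0,4,0,0]]}}

```text
t: 15.28
ee_pos: [591.7, 24.2, 56.5]
orientation: [1.873, 0.583, -1.875]
ft_force: [-2.0, -1.5, 2.5]
width: 15.6
```

```bash
python3 to.py 592.3 24.7 56.4 -80|grep -v '\[\['
```

```text
t 15.275 pos [591.7  24.2  56.5] F [-2.  -1.5  2.5] M [-0.39  0.4   0.17] w 15.6
tool move [ 0.  -0.1 -0.8] yaw y -55.3 q6 0.9908920558348163
rx to go 24.7
tilt fix ry,rz [ 0.1  -0.16]
```

The torque is now a steady 0.17 N m, so the nut has been turning since about yaw −38°. I'm continuing to about −83°.

Emit:
{"fn": "carry_out", "kwargs": {"commands": [[0,0,0,4,0,0],[0,0,0,4,0,0],[0,0,0,4,0,0],[0,0,0,4,0,0],[0,0,0,4,0,0],[0,0,0,4,0,0],[0,0,0,3,0,0],[0,0,0,0,0,0]]}}

```text
t: 16.27
ee_pos: [591.7, 24.0, 56.5]
orientation: [2.162, 0.115, -2.164]
ft_force: [-2.9, -2.4, 2.6]
width: 15.7
```

```bash
python3 to.py 592.3 24.7 56.4 -82.5|grep -v '\[\['
```

```text
t 16.275 pos [591.7  24.   56.5] F [-2.9 -2.4  2.6] M [-0.32  0.48  0.12] w 15.7
tool move [ 0.1 -0.6 -0.6] yaw y -83.7 q6 1.487681576652211
rx to go -1.2
tilt fix ry,rz [ 0.07 -0.23]
```

Turned about 45°. Checking the setting and the seat with a picture.

```bash
python3 - <<'E'
from h import *
w=im('wrist'); c=proj(w,[560,32,26])[0]; print(c); x0,y0=int(c[0])-100,min(280,max(0,int(c[1])-60)); print('origin',x0,y0)
cv2.imwrite('pics/end.png',cv2.resize(w['pixels'][y0:y0+120,x0:x0+160],None,fx=5,fy=5,interpolation=cv2.INTER_CUBIC))
d=im('top'); s=d['pixels'][190:240,290:345]; cv2.imwrite('pics/endtop.png',cv2.resize(s,None,fx=12,fy=12,interpolation=cv2.INTER_CUBIC))
E
sed 's/^c=proj.*/x0,y0=150,100/; s/+64/+300/g; s/+80/+300/g' ptr.py | sed '/imwrite/d' | python3 -
```

```text
[302.5815113  260.57619369]
origin 202 200
t 16.375 pos [591.7  24.   56.5] F [-2.6 -1.7  3. ] M [-0.36  0.49  0.1 ] w 16.1
[[-0.001, 0.111, -0.994], [-0.004, -0.994, -0.111], [-1.0, 0.004, 0.001]]
pull so far 89.93445375309791
origin 150 100
[nan nan nan] unit x nan y nan
[nan nan nan] unit x nan y nan<stdin>:12: RuntimeWarning: Mean of empty slice.
  ret = ret.dtype.type(ret / rcount)
```

View pics/end.png

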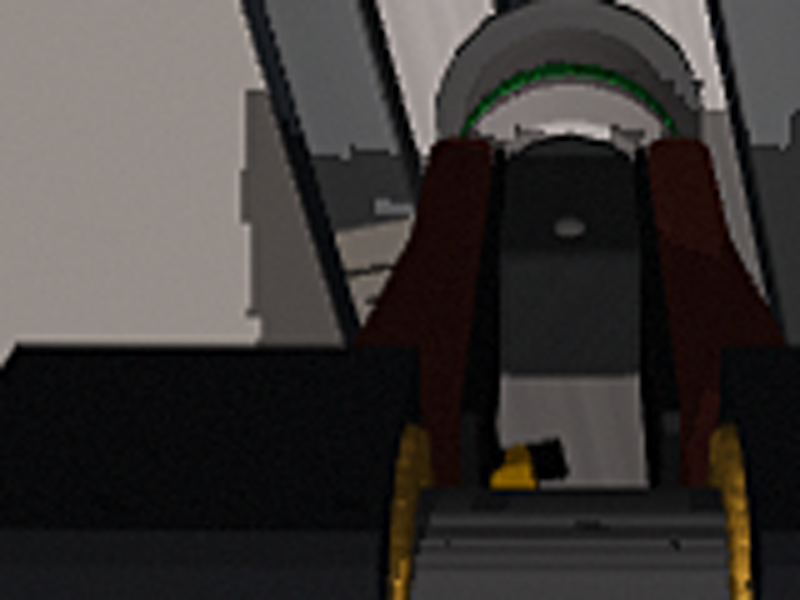

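The socket's green ring sits low on the washer, flush with no visible gap. Part of the yellow pointer is visible at crop (515,465), with its upper black edge at (560,440). I'll use that to check the setting.

```bash
python3 - <<'E'
from h import *
w=im('wrist'); f=lambda x,y:(202+(x+.5)/5-.5,200+(y+.5)/5-.5); th=np.radians(18.2)
P=back(w,[f(560,438),f(518,448),f(569,477),f(436,115)],[26,26,26,23.5])[:,:2]-[589.1,24]
print(np.c_[P@[np.cos(th),np.sin(th)],P@[-np.sin(th),np.cos(th)]].round(2))
# reference: same corners seen in ptr680 frame (full-visibility view)
r=cv2.imread('pics/ptr497.png');
E
python3 to.py 591.7 24 56.5 -83.7|head -1
```

```text
[[-50.01  13.3 ]
 [-50.44  20.19]
 [-57.39  13.39]
 [  6.4   20.18]]
t 16.475 pos [591.7  24.   56.5] F [-2.4 -1.9  2.5] M [-0.35  0.45  0.11] w 15.7
```

That gives a box centre near −53.7, while −56.6 was expected. This is a very oblique view, so before trusting it I'll calibrate it against the fixed scale ticks.

Run:
```python
from h import *
th=np.radians(18.2)
def u(P): P=P[:,:2]-[589.1,24]; return np.c_[P@[np.cos(th),np.sin(th)],P@[-np.sin(th),np.cos(th)]].round(2)
w=im('wrist'); f=lambda x,y:(202+(x+.5)/5-.5,200+(y+.5)/5-.5)
print('scale edge, tick1, tick2 (expect y~37)',u(back(w,[f(372,226),f(370,270),f(370,299)],24.5)))
print('q',u(back(w,[f(560,438),f(569,477)],26)))
d=im('scene'); p=d['pixels']; c=proj(d,[540,15,40])[0]; x0,y0=int(c[0])-45,int(c[1])-30; print('scene origin',x0,y0)
a=p[y0:y0+60,x0:x0+80]; b=cv2.imread('pics/scene0.png')[y0:y0+60,x0:x0+80]
cv2.imwrite('pics/endscene.png',np.vstack([cv2.resize(i,None,fx=4.9*2,fy=4.9,interpolation=cv2.INTER_CUBIC) if 0 else cv2.resize(i,None,fx=4.9,fy=4.9,interpolation=cv2.INTER_CUBIC) for i in(b,a)]))
t=im('top'); t0=cv2.imread('pics/top0.png'); x,y=290,190
cv2.imwrite('pics/endall.png',np.hstack([cv2.imread('pics/endscene.png'),np.vstack([cv2.resize(i[y:y+60,x:x+80],None,fx=4.9,fy=4.9,interpolation=cv2.INTER_CUBIC) for i in(t0,t['pixels'])])]))
```

```text
scale edge, tick1, tick2 (expect y~37) [[ -8.79  33.66]
 [-15.91  35.78]
 [-20.73  37.  ]]
q [[-50.01  13.31]
 [-57.38  13.4 ]]
scene origin 277 174
```

View pics/endall.png

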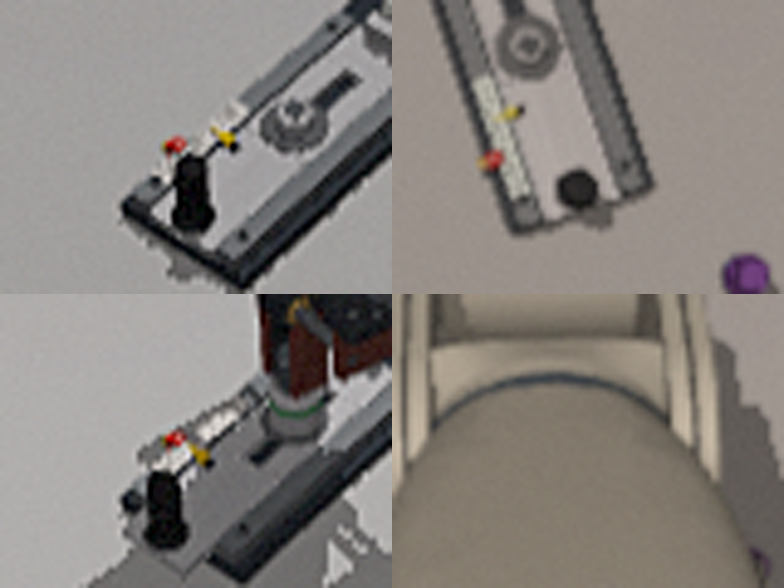

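The scene camera sees both pointer and knob: before in the upper left, now in the lower left. I'll measure the slide displacement there, where about 20.5 mm is expected, with the red clip as control.

Run:
```python
from h import *
th=np.radians(18.2)
U=lambda P:(lambda q:np.array([q@[np.cos(th),np.sin(th)],q@[-np.sin(th),np.cos(th)]]).round(2))(P[:2]-[589.1,24])
ims=[im('scene') for _ in range(5)]; d=ims[0]
new=np.mean([i['pixels'].astype(float) for i in ims],0); old=cv2.imread('pics/scene0.png').astype(float)
for n,p in(('old',old),('new',new)):
    s=p[174:234,277:345]; b,g,r=s[...,0],s[...,1],s[...,2]
    gx,gy=np.meshgrid(np.arange(277,345),np.arange(174,234))
    for k,wt,z in(('yel',np.clip(np.minimum(r,g)-b-40,0,None)*(r-g<70),26),('red',np.clip(r-np.maximum(g,b)-60,0,None),27)):
        wt=wt*(gx<330); c=[(gx*wt).sum()/wt.sum(),(gy*wt).sum()/wt.sum()]; print(n,k,np.round(c,2),int((wt>0).sum()),U(back(d,[c],z)[0]))
    m=(s.max(2)<45)
    # knob: dark column; template-free: centroid of largest dark blob
    nl,lab,st,ce=cv2.connectedComponentsWithStats(m.astype(np.uint8),connectivity=4)
    for i in np.argsort(-st[1:,4])[:3]+1:
        print(n,'dark',st[i].tolist(),(ce[i]+[277,174]).round(2),U(back(d,[ce[i]+[277,174]],45)[0]))
t0=old[174:234,277:345]; cc=old[203:224,310:322].astype(np.float32)
res=cv2.matchTemplate(new[170:245,280:340].astype(np.float32),cc,cv2.TM_SQDIFF_NORMED); print('knob match',cv2.minMaxLoc(res))
k=np.array(cv2.minMaxLoc(res)[2])+[280,170]; print('shift px',k-[310,203])
base=np.array([589.1+np.cos(th)*-88.5,24-np.sin(th)*88.5,45]); e=np.array([np.cos(th),np.sin(th),0])
print('predicted px shift for 17.5,20.5 mm',(proj(d,[base,base-17.5*e,base-20.5*e])-proj(d,[base])[0]).round(2).tolist())
```

```text
old yel [322.19 201.63] 12 [-31.6   23.28]
old red [312.3  203.08] 8 [-54.28  40.36]
old dark [25, 35, 43, 24, 162] [327.15 222.02] [-91.89 -47.21]
old dark [35, 31, 9, 16, 100] [315.61 213.39] [-88.67  -3.29]
old dark [26, 40, 2, 1, 2] [303.5 214. ] [-111.34   20.42]
new yel [316.88 206.14] 12 [-54.07  23.41]
new red [312.12 203.19] 9 [-54.89  40.48]
new dark [42, 37, 26, 22, 119] [332.99 222.94] [-84.37 -61.2 ]
new dark [30, 36, 8, 16, 105] [310.18 218.11] [-110.66   -3.29]
new dark [53, 0, 9, 20, 82] [333.22 181.09] [36.44 39.79]
knob match (0.2380351424217224, 1.0, (25, 37), (40, 0))
shift px [-5  4]
predicted px shift for 17.5,20.5 mm [[0.0, 0.0], [-4.31, 3.74], [-5.06, 4.39]]
```

The scene camera shows the slide moved about 22 mm by both pointer and knob, with the pointer level with the red clip (−54.1 against −54.9, roughly ±1 mm). The odd wrist reading is explained if the edge I picked is the foot of the pointer block's near face, at z≈21: it then reads −53.5, as expected for a pointer at −56.6. Handing in.

```bash
python3 -c "
from h import *
obs(); print(ctrl.close_job())"
```

```text
t 16.875 pos [591.8  24.   56.5] F [-1.3 -2.2  3. ] M [-0.34  0.46  0.09] w 16.0
[[-0.001, 0.111, -0.994], [-0.004, -0.994, -0.111], [-1.0, 0.004, 0.001]]
the job is handed in; nothing more can be done
None
```

The job is handed in at 16.9 s. The pointer stands at the red index, and the gripper still holds the green socket, seated on the lock nut.

- **Slide:** I pulled it out by the knob about 22 mm and let go. Straight after release, a view from nearly overhead put the pointer within about 0.3 mm of the index.
- **Socket choice:** The lock nut measured 22–23.5 mm over its corners, so it is the 20 mm nut. I took the green socket directly, so no other socket was moved.
- **Seating:** The socket slid over the nut and met the washer with the TCP at 56.4 mm, against 56.8 mm expected.
- **Turning:** I turned it clockwise from where the torque came on until about 45° of nut rotation, at a steady 0.17 N m. The exact engagement angle is uncertain by about 2°, because of the play between socket and nut.

**Last checks:**
- **State at hand-in:** The socket was still gripped at 16 mm, with only about 3 N of push.
- **Scene camera:** It showed the slide still out about 22 mm and the pointer at the index, to within about 1 mm.
- **Disagreement:** One very oblique wrist view first suggested the setting was about 3 mm off. I put that down to having picked the foot of the pointer block rather than its top. With that correction it agrees with the setting, but I did not confirm it with another view.

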